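# Click the lid of the spare-padlock box shut all round

### The job

The lid of the clear padlock box on the desk is only laid on: the green rim section on each of its four sides still stands ajar. Press the four sections down with the fingertips, one at a time, until every one has clicked fully shut and stays shut. Do not lift, tip or shove the box away from its place, and leave the two padlocks and the red-tagged key beside it alone.

Things in the scene. Friction and masses are not known exactly. Their poses are not given: they have to be found in the camera images.
- snap_box: clear plastic box with spare padlocks inside, 130 mm (its x) x 170 mm (its y), 61 mm high to the grey lid panel, about 0.85 kg, loose on the desk. Origin at the centre of its underside, z up. The middle of each side of the lid is a green hinged rim section with two white lines, 26 mm wide from hinge to outer edge, 5 mm thick; it overhangs the wall by 4 mm and stands ajar, outer edge 7 mm too high.
- rim_near_press (a point): where to press the green rim section on the -x side of the box (108 mm long along the side, fixed grey lid corners beyond its ends): middle of its length, on its top face, 7 mm in from its outer edge. In the box's frame it is about [-0.061, 0, 0.065] m while ajar and [-0.062, 0, 0.060] m when shut.
- rim_near (a joint): hinge of the green rim section on the -x side of the box: 0 rad ajar, 0.26 rad clicked fully shut; springy, at most about 8 N at the press point; past 0.13 it snaps shut by itself, stays, and rests level on a firm stop; let go before that it springs back up.
- rim_far_press (a point): where to press the green rim section on the +x side of the box (108 mm long along the side, fixed grey lid corners beyond its ends): middle of its length, on its top face, 7 mm in from its outer edge. In the box's frame it is about [0.061, 0, 0.065] m while ajar and [0.062, 0, 0.060] m when shut.
- rim_far (a joint): hinge of the green rim section on the +x side of the box: 0 rad ajar, 0.26 rad clicked fully shut; springy, at most about 8 N at the press point; past 0.13 it snaps shut by itself, stays, and rests level on a firm stop; let go before that it springs back up.
- rim_left_press (a point): where to press the green rim section on the +y side of the box (84 mm long along the side, fixed grey lid corners beyond its ends): middle of its length, on its top face, 7 mm in from its outer edge. In the box's frame it is about [0, 0.081, 0.065] m while ajar and [0, 0.082, 0.060] m when shut.
- rim_left (a joint): hinge of the green rim section on the +y side of the box: 0 rad ajar, 0.26 rad clicked fully shut; springy, at most about 8 N at the press point; past 0.13 it snaps shut by itself, stays, and rests level on a firm stop; let go before that it springs back up.
- rim_right_press (a point): where to press the green rim section on the -y side of the box (84 mm long along the side, fixed grey lid corners beyond its ends): middle of its length, on its top face, 7 mm in from its outer edge. In the box's frame it is about [0, -0.081, 0.065] m while ajar and [0, -0.082, 0.060] m when shut.
- rim_right (a joint): hinge of the green rim section on the -y side of the box: 0 rad ajar, 0.26 rad clicked fully shut; springy, at most about 8 N at the press point; past 0.13 it snaps shut by itself, stays, and rests level on a firm stop; let go before that it springs back up.
- padlock_tan: tan padlock 72x45x21 mm lying loose beside the box; origin at the centre of its underside. A bystander.
- padlock_green: green padlock 72x45x21 mm lying loose beside the box; origin at the centre of its underside. A bystander.
- key_red: key on a ring with a red plastic tag, 138x34x4 mm, lying loose in front of the box; origin at its middle, underside. A bystander.
There are look-alikes about, which are no part of the job. There is more than one size of the snap_box; the one meant has the size given above.

How it is judged:
By the outcome, as a careful person would: the job done as asked, in the order asked, and still so for the second after the job is handed in, with the robot touching nothing.
It also fails if it takes over 42 s, if anything falls off the work surface, if the arm or the gripper's body presses on something with over 40 N, if the wrist force passes 120 N, or if a joint passes its speed limit or range.

### The arm

A 6-joint arm with a two-finger parallel gripper is mounted at the origin on the work surface; the furniture and walls round the work are solid. World frame = base frame: x ahead of the robot, y to its left, z up, the work surface at z = 0. Lengths are in m, angles in degrees, forces in N, time in s.
With the tool pointing down it reaches from about 0.4 to 0.825 m from the base axis. Payload 7 kg.
Tool frame: the origin (TCP) lies between the finger pads; the fingertips stand 19 mm ahead of it and the grasp point (between the pads) is the TCP; z points along the fingers, y is the line along which they close (so a half turn about z gives the same grasp; the last joint's range is limited). The gripper opens to 88 mm and grips with 3 to 60 N. Pads are 19 mm wide; open, the fingers measure 130 mm over their backs; the gripper's body (78 mm by 193 mm) begins 47 mm behind the grasp point.
Start: joints at [85.548, 20.546, 0.682, 0, -70.136, -16.507], TCP at [0.241, 0.63, 0.246] pointing down, gripper open.
Joint ranges: [-176.03, 176.03], [-82.01, 121.73], [-58.28, 71.71], [-173.87, 95.51], [-174.79, -0.11], [-173.66, 173.66]. Speed limits (degrees/s): [136.94, 136.94, 172.46, 180, 180, 180].

### API

Orientations are given as [roll, pitch, yaw] about the fixed x, y, z axes, in that order (R = Rz(yaw) Ry(pitch) Rx(roll)).
In Python, from plant import get_obs, snapshot, close_job, spot_in, spot_point gives the robot as it stands.
- The arm moves only by the tool play_rows, never from a script. Its argument "plan" is a list of rows, each a list of 6 numbers: the shift along the tool's x, y, z in cm, then the turn, a rotation vector about the tool's x, y, z in degrees. A call has 1 to 20 rows; each row shifts and turns the commanded pose from where the row before left it, along the tool's axes as they then stand; what a row does not reach is not made up. A row lasts 1/12 s, in which the tool goes at most 41.7 mm and 7.16 degrees, less where a joint would pass 70% of its speed; a pose out of reach is approached as far as the arm can. A call is refused whole if a number of a shift passes 4.17 or a number of a turn 7.16, either way. A call with a gripper value outside its range is refused whole. "grip" is the finger opening in cm, from 0 to 8.76, set as the call begins (left out, the last holds). The fingers move at their own pace and stop on an object; the grip force is fixed at half the most. Time passes only in rows, so rows that do not move let the fingers close. It gives the time, the measured TCP pose, the force, the opening and the grip force at its end, in the units of the state.
- get_obs(): the state, without advancing time (a new reading comes with each control period).
- snapshot(name): name is "scene" or "side" or "wrist"; returns a dict with "frame" (400x640x3 uint8, red, green, blue), "fx", "fy", "cx", "cy" (pixels), "position" and "attitude" of the camera in the world. Camera axes: x right, y down, z forward; pixel columns grow to the right and rows downward; lengths in m; the calibration is good to about 2 mm. A picture is of the moment at which its call begins. There is no depth.
- close_job(): hands the job in; it is judged then, once.
Trained networks look in the newest picture that a camera, given by its name, has taken for a name from the list of things; names that differ only in an ending like _2 or _b are one class to them, and where a whole thing is asked for, a point or a joint stands for the part that bears it (a point fixed in the world has none). Each returns a list of dicts, best first, with "score" (0 to 1); they miss things now and then, are a little off and sometimes report something else, mostly with a low value. They report only what shows in the picture. A call takes as long as a camera call. They do not tell look-alikes from the thing itself.
- spot_in(camera, thing): "position" ([x, y, z] in m, in world coordinates, good to about 4 mm: the middle of the surface that is visible of it).
- spot_point(camera, thing): "position" ([x, y, z] in m, in world coordinates, good to about 4 mm: a listed point, or the origin of a listed thing).
The state is a dict: "clock": time; "joint_pos": joint angles; "qvel": joint speeds; "tau": joint torques, N m; "tool_pos": TCP position; "orientation": TCP orientation; "force": force on the tool from outside, world axes, zero at the start; "moment": the same for the moment, N m; "opening": finger opening in m; "gripper_force": force on a finger pad.
Only numpy, scipy, OpenCV 4.12 (cv2) and the standard library are available. Lean on these libraries where they do the work, as an engineer would, in place of code of your own. Each camera call takes 0.05 s, during which the arm holds its last target. There are 200 camera calls.

## Working session

There is one attempt and no reset: what is moved stays moved. The work goes in short steps, Python scripts to look and compute and a tool call to move; the robot and the scene stay as the last step left them, time stands still between calls to the robot, and variables do not carry over. Pictures are saved under pics/ and viewed, at most 10 in all, crops included, and the job is handed in when it is done.

Besides the shell and the picture viewer there is one more tool, called after "Emit:" by a JSON object that holds its "op" and its "data". play_rows: Moves the arm, as the interface text tells. Its arguments: {"type":"object","properties":{"plan":{"type":"array","items":{"type":"array","items":{"type":"number"}}},"grip":{"type":"number"}},"required":["plan"]}

```bash
mkdir -p pics
python3 - <<'E'
from plant import *
import cv2,numpy as np
o=get_obs();print({k:np.round(o[k],3).tolist() for k in('clock','tool_pos','orientation','force','opening')})
for c in('scene','side'):
    s=snapshot(c);cv2.imwrite(f'pics/{c}0.png',s['frame'][:,:,::-1])
    print(c,s['fx'],s['cx'],s['cy'],np.round(s['position'],3),np.round(s['attitude'],3).tolist())
    for t in('snap_box','rim_near_press','rim_far_press','rim_left_press','rim_right_press','padlock_tan','padlock_green','key_red'):
        print(t,[(np.round(d['position'],3).tolist(),round(d['score'],2)) for d in spot_point(c,t)])
E
```

```text
{'clock': 0.0, 'tool_pos': [0.241, 0.63, 0.245], 'orientation': [179.905, -0.007, -20.967], 'force': [0.66, -0.219, 0.673], 'opening': 0.088}
scene 404.920548526221 317.20630726427146 200.03603827176383 [ 0.088 -0.345  0.651] [-129.992, 0.786, -27.55]
snap_box [([0.163, 0.307, 0.0], 0.88), ([0.566, 0.219, -0.0], 0.78), ([0.34, 0.38, 0.0], 0.6)]
rim_near_press [([0.504, 0.206, 0.063], 0.89), ([0.149, 0.344, 0.043], 0.51), ([0.292, 0.385, 0.047], 0.5)]
rim_far_press [([0.192, 0.273, 0.042], 0.82), ([0.38, 0.384, 0.046], 0.72), ([0.624, 0.238, 0.062], 0.6)]
rim_left_press [([0.543, 0.296, 0.067], 0.74), ([0.217, 0.338, 0.048], 0.59), ([0.336, 0.437, 0.045], 0.51)]
rim_right_press [([0.584, 0.141, 0.064], 0.66), ([0.567, 0.22, 0.001], 0.62), ([0.113, 0.275, 0.047], 0.55), ([0.338, 0.319, 0.044], 0.54)]
padlock_tan [([0.405, 0.25, -0.003], 0.75)]
padlock_green [([0.53, 0.364, 0.002], 0.62)]
key_red [([0.441, 0.116, 0.0], 0.7), ([0.532, 0.361, 0.001], 0.53)]
side 448.5316132839508 315.5185155862766 197.62688375855754 [0.438 1.061 0.453] [-114.697, -0.191, 178.585]
snap_box [([0.165, 0.311, 0.002], 0.96), ([0.333, 0.378, 0.004], 0.76), ([0.562, 0.224, 0.003], 0.75)]
rim_near_press [([0.509, 0.203, 0.064], 0.86), ([0.145, 0.343, 0.046], 0.56), ([0.295, 0.379, 0.047], 0.52)]
rim_far_press [([0.618, 0.238, 0.065], 0.78), ([0.19, 0.272, 0.047], 0.64), ([0.377, 0.384, 0.051], 0.54)]
rim_left_press [([0.334, 0.442, 0.044], 0.72), ([0.54, 0.298, 0.063], 0.59), ([0.22, 0.335, 0.046], 0.57), ([0.442, 0.119, -0.001], 0.23)]
rim_right_press [([0.116, 0.275, 0.049], 0.7), ([0.585, 0.138, 0.063], 0.61)]
padlock_tan [([0.402, 0.246, -0.002], 0.68)]
padlock_green [([0.532, 0.358, 0.002], 0.94)]
key_red [([0.44, 0.118, -0.002], 0.45)]
```

Run:
```python
import cv2
im=cv2.imread('pics/scene0.png'); cv2.imwrite('pics/both.png',im)
c=cv2.imread('pics/side0.png');cv2.imwrite('pics/side_b.png',c)
```

```text
(no output)
```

View pics/scene0.png

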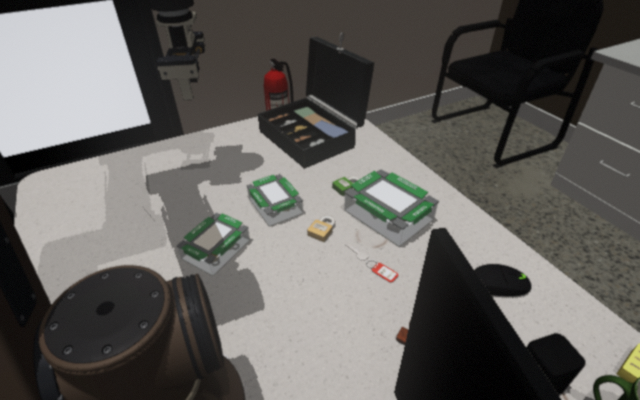

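View pics/side0.png

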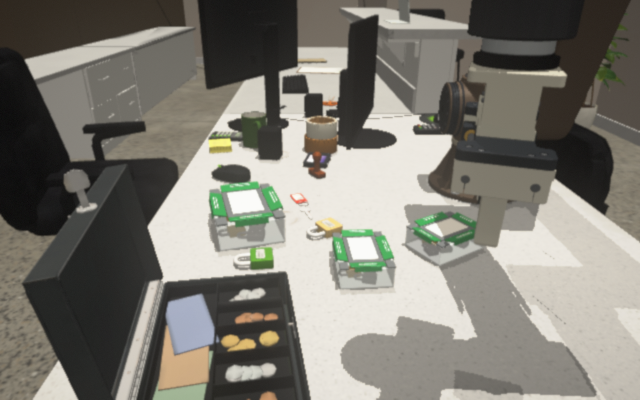

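```bash
cat > h.py <<'E'
from plant import *
import cv2,numpy as np
from scipy.spatial.transform import Rotation as R
def ray(s,u,v,z):
    d=R.from_euler('xyz',s['attitude'],degrees=True).apply([(u-s['cx'])/s['fx'],(v-s['cy'])/s['fy'],1])
    p=np.array(s['position']);return p+d*(z-p[2])/d[2]
E
python3 - <<'E'
from h import *
s=snapshot('side')
for n,u,v in(('monitor base',370,138),('mon left',345,140),('case corner',160,290),('case',280,275)):print(n,ray(s,u,v,0).round(3))
s=snapshot('scene')
for n,u,v in(('box corners',0,0),('case near',305,162),('caseR',353,150),('caseL',262,130)):print(n,ray(s,u,v,0.0).round(3))
cv2.imwrite('pics/crop.png',cv2.resize(s['frame'][140:280,160:460,::-1],None,fx=2.6,fy=2.6,interpolation=2))
E
```

```text
monitor base [ 0.215 -0.406 -0.   ]
mon left [ 0.302 -0.385 -0.   ]
case corner [0.681 0.44  0.   ]
case [0.483 0.401 0.   ]
box corners [-0.416  3.057  0.   ]
case near [0.486 0.512 0.   ]
caseR [0.637 0.499 0.   ]
caseL [0.445 0.736 0.   ]
```

View pics/crop.png

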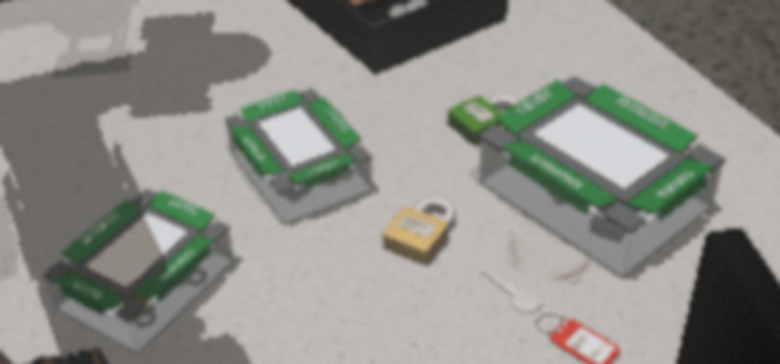

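Candidates for snap_box in the scene picture are at px (213,240), (275,195) and (390,205). The third fits: its press points are about 118 x 163 mm apart at z≈0.064. The other two are clearly smaller, with rims at z≈0.046. The crop confirms the third is the large one, with the tan and green padlocks and the red-tagged key beside it. The case behind it (y>0.45) and the monitors are clear of the path.

Emit:
{"op": "play_rows", "data": {"plan": [[2.8,1.66,0,0,0,0],[2.8,1.66,0,0,0,0],[2.8,1.66,0,0,0,0],[2.8,1.66,0,0,0,0],[2.8,1.66,0,0,0,0],[2.8,1.66,0,0,0,0],[2.8,1.66,0,0,0,0],[2.8,1.66,0,0,0,0],[2.8,1.66,0,0,0,0],[2.8,1.66,0,0,0,0],[2.8,1.66,0,0,0,0],[2.8,1.66,0,0,0,0],[2.8,1.66,0,0,0,0],[2.8,1.66,0,0,0,0],[2.8,1.66,0,0,0,0],[2.8,1.66,0,0,0,0]], "grip": 0}}

```text
clock: 2.33
tool_pos: [0.5656, 0.2207, 0.2458]
orientation: [-180.0, -0.0, -20.9]
force: [-1.0, 0.6, 0.1]
opening: 0.0
gripper_force: 0.0
```

Emit:
{"op": "play_rows", "data": {"plan": [[0,0,0,0,0,-6.1],[0,0,0,0,0,-6.1],[0,0,0,0,0,-6.1],[0,0,0,0,0,-6.1],[0,0,0,0,0,-6.1],[0,0,0,0,0,-6.1],[0,0,0,0,0,0],[0,0,0,0,0,0]]}}

```text
clock: 3.0
tool_pos: [0.5648, 0.222, 0.2456]
orientation: [-180.0, -0.0, 15.5]
force: [0.7, 0.1, -1.0]
opening: 0.0004
gripper_force: 0.0
```

```bash
cat > look.py <<'E'
from h import *
import sys
o=get_obs();print({k:np.round(o[k],4).tolist() for k in('clock','tool_pos','orientation','joint_pos','force','opening')})
for c in('wrist','scene','side'):
    s=snapshot(c);cv2.imwrite(f'pics/{c}{sys.argv[1]}.png',s['frame'][:,:,::-1])
    if c=='wrist':print(np.round(s['position'],3),np.round(s['attitude'],2),s['fx'],s['cx'],s['cy'])
    for t in('snap_box','rim_near_press','rim_far_press','rim_left_press','rim_right_press'):
        print(c,t,[(np.round(d['position'],3).tolist(),round(d['score'],2)) for d in spot_point(c,t) if d['position'][0]>.45])
E
python3 look.py 1
```

```text
{'clock': 3.0, 'tool_pos': [0.5648, 0.222, 0.2456], 'orientation': [-179.9974, -0.0079, 15.451], 'joint_pos': [39.8834, 14.185, -8.3115, 0.001, -67.4953, 65.5673], 'force': [0.6812, 0.1058, -0.9595], 'opening': 0.0004}
[0.639 0.242 0.385] [ 1.6343e+02  2.0000e-02 -7.4490e+01] 331.0179129501837 318.3424400366633 197.09448812955952
wrist snap_box [([0.567, 0.223, -0.002], 0.61)]
wrist rim_near_press [([0.502, 0.206, 0.068], 0.91), ([0.563, 0.219, -0.002], 0.43)]
wrist rim_far_press [([0.624, 0.236, 0.068], 0.91)]
wrist rim_left_press [([0.545, 0.298, 0.064], 0.76)]
wrist rim_right_press [([0.621, 0.235, 0.066], 0.41)]
scene snap_box [([0.564, 0.218, -0.001], 0.77)]
scene rim_near_press [([0.506, 0.204, 0.064], 0.88)]
scene rim_far_press [([0.62, 0.235, 0.062], 0.71)]
scene rim_left_press [([0.542, 0.295, 0.065], 0.62)]
scene rim_right_press [([0.581, 0.141, 0.066], 0.74)]
side snap_box [([0.56, 0.224, 0.001], 0.74)]
side rim_near_press [([0.506, 0.205, 0.066], 0.51), ([0.541, 0.301, 0.063], 0.41)]
side rim_far_press [([0.623, 0.236, 0.063], 0.9)]
side rim_left_press [([0.543, 0.299, 0.062], 0.56)]
side rim_right_press [([0.586, 0.139, 0.063], 0.55), ([0.53, 0.36, 0.004], 0.55)]
```

View pics/wrist1.png

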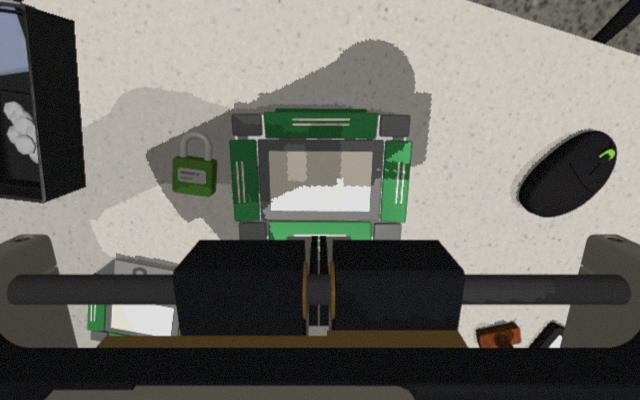

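The wrist view shows the large box square with the gripper at px (231–411, 108–240), all four green sections visible, and the fingers closed at px (320,290). The box centre is about (0.5635, 0.2197) with yaw about 15°. I'll start with the near section.

Emit:
{"op": "play_rows", "data": {"plan": [[-3.15,0.08,0,0,0,0],[-3.15,0.08,0,0,0,0],[0,0,3.8,0,0,0],[0,0,3.8,0,0,0],[0,0,3.8,0,0,0],[0,0,3.4,0,0,0],[0,0,0,0,0,0],[0,0,0,0,0,0],[0,0,0,0,0,0]]}}

```text
clock: 4.65
tool_pos: [0.5058, 0.2042, 0.0993]
orientation: [-180.0, -0.1, 15.7]
force: [-0.5, 0.3, 0.8]
opening: 0.0006
gripper_force: 0.0
```

Run:
```python
from h import *
a=snapshot('side')['frame'][150:270,180:340,::-1];b=snapshot('scene')['frame'][140:260,310:470,::-1]
cv2.imwrite('pics/pre.png',cv2.resize(np.hstack([a,b]),None,fx=2.5,fy=2.5,interpolation=2))
```

```text
(no output)
```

View pics/pre.png

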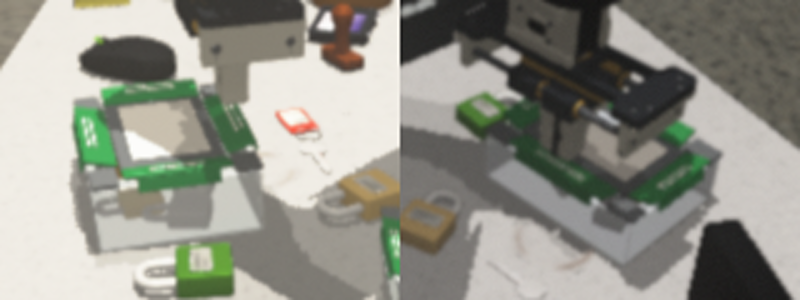

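The fingertips stand over the near section at left-crop px (230,95), clear of the padlock. Pressing in small steps.

Emit:
{"op": "play_rows", "data": {"plan": [[-0.1,0,0.4,0,0,0],[0,0,0.4,0,0,0],[0,0,0.3,0,0,0],[0,0,0.2,0,0,0],[0,0,0.2,0,0,0],[0,0,0.2,0,0,0],[0,0,0,0,0,0],[0,0,0,0,0,0]]}}

```text
clock: 5.42
tool_pos: [0.5036, 0.2032, 0.0803]
orientation: [180.0, 0.0, 15.6]
force: [0.3, -0.4, -0.1]
opening: 0.0005
gripper_force: 0.0
```

Emit:
{"op": "play_rows", "data": {"plan": [[0,0,0.15,0,0,0],[0,0,0.1,0,0,0],[0,0,0,0,0,0],[0,0,0,0,0,0]]}}

```text
clock: 5.75
tool_pos: [0.5039, 0.2033, 0.0796]
orientation: [180.0, -0.1, 15.7]
force: [-6.3, -0.8, 14.4]
opening: 0.0005
gripper_force: 7.9
```

Near section is at its firm stop (14 N at z 0.0796). Now the far section.

Emit:
{"op": "play_rows", "data": {"plan": [[0,0,-4.0,0,0,0],[4.1,0,0,0,0,0],[4.1,0,0,0,0,0],[4.1,0,0,0,0,0],[0,0,0,0,0,0],[0,0,2.2,0,0,0],[0,0,0,0,0,0],[0,0,0,0,0,0],[0,0,0,0,0,0]]}}

```text
clock: 6.5
tool_pos: [0.622, 0.2363, 0.0965]
orientation: [180.0, 0.0, 15.7]
force: [-0.4, 0.3, -0.5]
opening: 0.0007
gripper_force: 0.0
```

```bash
python3 look.py 2 | grep -v wrist
```

```text
{'clock': 6.5, 'tool_pos': [0.622, 0.2363, 0.0965], 'orientation': [179.9741, 0.0115, 15.6631], 'joint_pos': [37.5689, 26.5404, -10.8546, 0.0249, -52.6253, 68.0791], 'force': [-0.3991, 0.2559, -0.5423], 'opening': 0.0007}
[0.696 0.257 0.236] [ 1.6341e+02 -1.0000e-02 -7.4280e+01] 331.0179129501837 318.3424400366633 197.09448812955952
scene snap_box [([0.564, 0.222, -0.003], 0.66)]
scene rim_near_press [([0.505, 0.204, 0.056], 0.75)]
scene rim_far_press [([0.623, 0.234, 0.066], 0.58)]
scene rim_left_press [([0.544, 0.299, 0.066], 0.67)]
scene rim_right_press [([0.584, 0.143, 0.061], 0.84)]
side snap_box [([0.559, 0.224, 0.003], 0.97)]
side rim_near_press [([0.503, 0.203, 0.059], 0.61)]
side rim_far_press [([0.622, 0.24, 0.064], 0.51)]
side rim_left_press [([0.539, 0.302, 0.064], 0.97)]
side rim_right_press [([0.588, 0.143, 0.063], 0.56)]
```

Emit:
{"op": "play_rows", "data": {"plan": [[0,0,0.4,0,0,0],[0,0,0.4,0,0,0],[0,0,0.3,0,0,0],[0,0,0.2,0,0,0],[0,0,0.2,0,0,0],[0,0,0,0,0,0],[0,0,0,0,0,0]]}}

```text
clock: 7.98
tool_pos: [0.6216, 0.2361, 0.0805]
orientation: [180.0, 0.1, 15.6]
force: [-0.1, -0.1, 0.6]
opening: 0.0004
gripper_force: 0.0
```

Emit:
{"op": "play_rows", "data": {"plan": [[0,0,0.15,0,0,0],[0,0,0.1,0,0,0],[0,0,0,0,0,0],[0,0,0,0,0,0]]}}

```text
clock: 8.32
tool_pos: [0.622, 0.2364, 0.0798]
orientation: [180.0, -0.0, 15.7]
force: [-4.1, -1.6, 8.2]
opening: 0.0005
gripper_force: 4.4
```

Far is at its stop. I'll lift, go above the left section and turn 90°.

Emit:
{"op": "play_rows", "data": {"plan": [[0,0,-4.0,0,0,0],[-2.01,-2.68,0,0,0,0],[-2.01,-2.68,0,0,0,0],[-2.01,-2.68,0,0,0,0],[0,0,0,0,0,6.92],[0,0,0,0,0,6.92],[0,0,0,0,0,6.92],[0,0,0,0,0,6.92],[0,0,0,0,0,6.92],[0,0,0,0,0,6.92],[0,0,0,0,0,6.92],[0,0,0,0,0,6.92],[0,0,0,0,0,6.92],[0,0,0,0,0,6.92],[0,0,0,0,0,6.92],[0,0,0,0,0,6.92],[0,0,0,0,0,6.92],[0,0,0,0,0,0],[0,0,0,0,0,0]]}}

```text
clock: 9.9
tool_pos: [0.5422, 0.2976, 0.1185]
orientation: [180.0, 0.0, -74.1]
force: [-1.0, -0.3, -0.1]
opening: 0.0003
gripper_force: 0.0
```

```bash
python3 look.py 3
```

```text
{'clock': 9.9, 'tool_pos': [0.5422, 0.2976, 0.1185], 'orientation': [179.995, 0.0011, -74.102], 'joint_pos': [46.82, 21.4063, -15.9549, -0.0044, -52.6425, -30.9193], 'force': [-1.0359, -0.2992, -0.0638], 'opening': 0.0003}
[0.563 0.223 0.258] [ 163.4    -0.   -164.05] 331.0179129501837 318.3424400366633 197.09448812955952
wrist snap_box [([0.564, 0.222, -0.003], 0.71), ([0.504, 0.204, 0.065], 0.48)]
wrist rim_near_press [([0.506, 0.204, 0.063], 0.74)]
wrist rim_far_press [([0.621, 0.238, 0.061], 0.95)]
wrist rim_left_press [([0.54, 0.298, 0.066], 0.92)]
wrist rim_right_press []
scene snap_box [([0.565, 0.221, -0.001], 0.71)]
scene rim_near_press [([0.503, 0.206, 0.061], 0.57)]
scene rim_far_press [([0.621, 0.235, 0.062], 0.73)]
scene rim_left_press [([0.542, 0.296, 0.066], 0.59)]
scene rim_right_press [([0.582, 0.142, 0.063], 0.64)]
side snap_box [([0.532, 0.359, 0.001], 0.74), ([0.563, 0.224, 0.003], 0.57), ([0.623, 0.237, 0.059], 0.17)]
side rim_near_press [([0.505, 0.204, 0.06], 0.76)]
side rim_far_press [([0.622, 0.238, 0.061], 0.68)]
side rim_left_press [([0.54, 0.301, 0.064], 0.73)]
side rim_right_press [([0.588, 0.142, 0.065], 0.71)]
```

Emit:
{"op": "play_rows", "data": {"plan": [[0,0,2.2,0,0,0],[0,0,0.4,0,0,0],[0,0,0.4,0,0,0],[0,0,0.3,0,0,0],[0,0,0.2,0,0,0],[0,0,0.2,0,0,0],[0,0,0,0,0,0],[0,0,0,0,0,0]]}}

```text
clock: 11.47
tool_pos: [0.5425, 0.2977, 0.0817]
orientation: [-180.0, 0.0, -74.3]
force: [0.7, -1.0, -0.3]
opening: 0.0004
gripper_force: 0.0
```

Emit:
{"op": "play_rows", "data": {"plan": [[0,0,0.15,0,0,0],[0,0,0.15,0,0,0],[0,0,0,0,0,0],[0,0,0,0,0,0]]}}

```text
clock: 11.8
tool_pos: [0.5427, 0.2977, 0.0798]
orientation: [-179.9, 0.0, -74.3]
force: [-2.5, -1.0, 9.7]
opening: 0.0003
gripper_force: 4.4
```

Left is at its stop. Now the right section.

Emit:
{"op": "play_rows", "data": {"plan": [[0,0,-4.0,0,0,0],[4.04,0.04,0,0,0,0],[4.04,0.04,0,0,0,0],[4.04,0.04,0,0,0,0],[4.04,0.04,0,0,0,0],[0,0,0,0,0,0],[0,0,2.2,0,0,0],[0,0,0,0,0,0],[0,0,0,0,0,0]]}}

```text
clock: 12.55
tool_pos: [0.5837, 0.1409, 0.0957]
orientation: [179.9, -0.0, -74.3]
force: [0.7, 0.4, 0.4]
opening: 0.0003
gripper_force: 0.0
```

Emit:
{"op": "play_rows", "data": {"plan": [[0,0,0.4,0,0,0],[0,0,0.4,0,0,0],[0,0,0.2,0,0,0],[0,0,0.2,0,0,0],[0,0,0.2,0,0,0],[0,0,0,0,0,0],[0,0,0,0,0,0]]}}

```text
clock: 13.13
tool_pos: [0.5844, 0.1418, 0.0825]
orientation: [180.0, 0.0, -74.3]
force: [-1.0, -0.6, -0.2]
opening: 0.0004
gripper_force: 0.0
```

Emit:
{"op": "play_rows", "data": {"plan": [[0,0,0.15,0,0,0],[0,0,0.15,0,0,0],[0,0,0,0,0,0],[0,0,0,0,0,0]]}}

```text
clock: 13.47
tool_pos: [0.5846, 0.1418, 0.0799]
orientation: [-180.0, 0.0, -74.3]
force: [-1.1, 0.2, 4.4]
opening: 0.0003
gripper_force: 2.0
```

Emit:
{"op": "play_rows", "data": {"plan": [[0,0,0.1,0,0,0],[0,0,0,0,0,0],[0,0,0,0,0,0]]}}

```text
clock: 13.72
tool_pos: [0.5846, 0.1417, 0.0797]
orientation: [-180.0, 0.0, -74.3]
force: [-5.2, 0.8, 11.5]
opening: -0.0
gripper_force: 5.7
```

Emit:
{"op": "play_rows", "data": {"plan": [[0,0,-4,0,0,0],[0,0,-4,0,0,0],[0,0,-4,0,0,0],[0,0,-4,0,0,0],[-4,0,0,0,0,0],[-4,0,0,0,0,0],[0,0,0,0,0,0],[0,0,0,0,0,0],[0,0,0,0,0,0]]}}

```text
clock: 14.47
tool_pos: [0.5625, 0.2188, 0.2381]
orientation: [180.0, -0.0, -74.3]
force: [0.6, -0.5, 0.5]
opening: 0.0003
gripper_force: 0.0
```

```bash
python3 look.py 4
python3 - <<'E'
import cv2,numpy as np
a=cv2.imread('pics/side4.png')[165:285,180:340];b=cv2.imread('pics/scene4.png')[140:260,310:470]
cv2.imwrite('pics/post.png',cv2.resize(np.hstack([a,b]),None,fx=2.5,fy=2.5,interpolation=2))
E
```

```text
{'clock': 14.4667, 'tool_pos': [0.5625, 0.2188, 0.2381], 'orientation': [179.9634, -0.0108, -74.2621], 'joint_pos': [39.7802, 14.1819, -9.3195, -0.0055, -66.5364, -24.04], 'force': [0.6029, -0.5297, 0.4627], 'opening': 0.0003}
[0.583 0.144 0.377] [ 1.6342e+02 -4.0000e-02 -1.6421e+02] 331.0179129501837 318.3424400366633 197.09448812955952
wrist snap_box [([0.565, 0.22, -0.003], 0.76)]
wrist rim_near_press [([0.503, 0.207, 0.062], 0.69)]
wrist rim_far_press [([0.623, 0.236, 0.061], 0.86)]
wrist rim_left_press [([0.54, 0.301, 0.06], 0.46)]
wrist rim_right_press [([0.58, 0.136, 0.061], 0.92)]
scene snap_box [([0.566, 0.221, -0.001], 0.91)]
scene rim_near_press [([0.505, 0.208, 0.06], 0.76)]
scene rim_far_press []
scene rim_left_press [([0.584, 0.143, 0.059], 0.6), ([0.543, 0.299, 0.064], 0.55)]
scene rim_right_press [([0.579, 0.139, 0.058], 0.76)]
side snap_box [([0.56, 0.221, 0.003], 0.83)]
side rim_near_press [([0.506, 0.203, 0.059], 0.76)]
side rim_far_press [([0.623, 0.24, 0.061], 0.62)]
side rim_left_press [([0.54, 0.304, 0.057], 0.69)]
side rim_right_press [([0.586, 0.14, 0.058], 0.68)]
```

View pics/post.png

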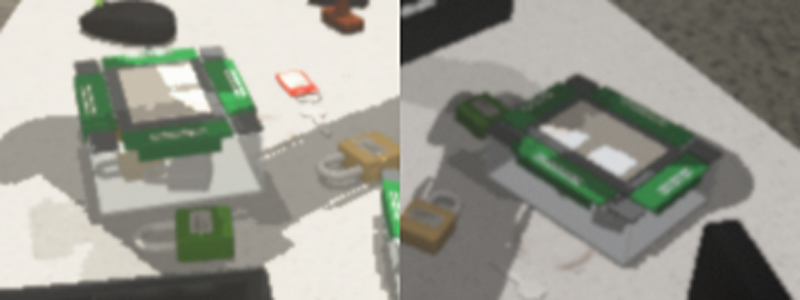

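View pics/wrist4.png

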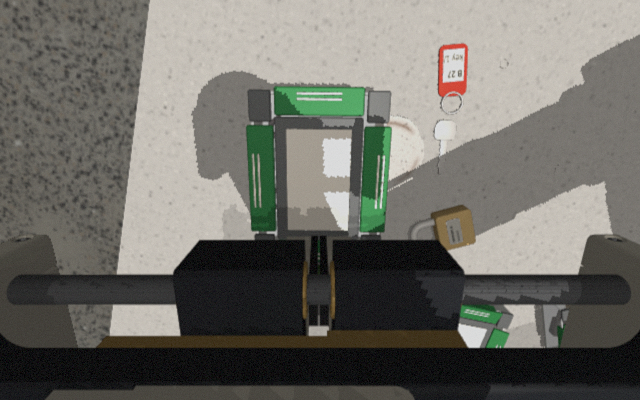

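In the post crop and wrist view all four green sections (wrist px (320,100), (260,180), (377,180); left section in the side crop at (180,138)) lie level with the grey corners. The box, padlocks and key have not moved. Handing in.

```bash
python3 -c "
from plant import *
print(close_job())"
```

```text
the job is handed in; nothing more can be done
None
```

I pressed all four rim sections down to their firm stops, and the last pictures show them lying level; the box, padlocks and key look unmoved. I handed the job in at about 15 s of the 42 s allowed, and no verdict came back.

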